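# Rack the forming mandrels and latch the keeper gate

### The job

Put the little pot that stands in the gate's way on the mandrel rack into the white dish, and lay every round mandrel bar from the stock tray lengthwise in the rack's V cradles, one to a cradle and centred across the two combs; the square bar, the flat bar and the file stay in the tray. When all the round bars lie in place, and not before, push the rack's sliding keeper gate fully shut until the spring catch springs up behind it.

Things in the scene. Friction and masses are not known exactly. Their poses are not given: they have to be found in the camera images.
- rack: fixed mandrel rack; origin under it on the bench, x along the bars and the gate's shutting way (away from the robot), y across. Grey base x -170..80, y -123..135 mm, 10 mm thick. Two wooden combs, 10 mm thick, at x = -32 and 32, 212 mm wide, tops 36 mm above the bench, with 90-degree V notches 14 mm deep at y = -88, -44, 0, 44, 88: five cradles, a bar along x in each. Guides 16 mm high at y = +-103.
- gate (a joint): sliding keeper gate, an aluminium bridge over the bars, in m: 0 = fully shut (end stop), grows as it opens to the rack's -x (towards the robot), at most 0.1; starts 0.078 to 0.092. Friction about 6 N, some 15 N as it rides over the catch at 0.035 to 0.003; stays where left. Shut, its roof covers the rack's x -70..-20 mm, 6 mm over seated bars; the pot or an unseated bar stops it.
- gate_tab (a point): middle of the black upright tab by which the gate is pushed: 12 mm in x, 60 mm in y, 53.5 to 85.5 mm above the bench, axes as the rack's; at the rack's x = -45 mm minus the gate joint, y = 0. It stands mid on the gate's roof: 50 mm (x) by 226 mm (y), underside 47.5, top 53.5 mm above the bench, on legs at y = +-110 mm.
- catch (a joint): spring catch: steel wedge beside the gate's +y leg, at the rack's x -91..-63 mm, sprung upwards. m; 0 = up (at rest), grows when pressed down (about 0.007 under the gate's lug). The gate's side lug rides over it and it springs up behind the lug when the gate joint is under 0.003; the gate then cannot slide back.
- catch_top (a point): top of the steel catch wedge, 33 mm above the bench when up.
- tray: fixed grey stock tray, open on top, 290 mm (x) x 266 mm (y), 22 mm high, walls 4 mm, floor 4 mm thick. Origin under its centre. The bars lie in it along its x (within about 0.1 rad) among a square bar, a flat bar and a file, in two rows of four, places 56 mm apart in y.
- dish: fixed small square white dish, 84 x 84 mm outside, 16 mm high, walls 3 mm, floor 3 mm thick. Origin under its centre. Between rack and tray.
- pot: small closed pot, 38 mm diameter, 45 mm high, amber with a black lid; 0.06 to 0.11 kg. Origin at its centre, z its axis. At the start it stands on the rack's base plate (10 mm above the bench), between the gate and the near comb, in the gate's way.
- squarebar: plain square steel bar 16 x 16 x 112 mm in the tray, without any round part; origin at its centre. Stays in the tray.
- flatbar: plain flat steel bar 110 x 22 x 8 mm in the tray; origin at its centre. Stays in the tray.
- file: flat file with wooden handle, 103 mm long, 18 mm wide, 14 mm thick, in the tray; origin near its middle. Stays in the tray.
- bar0: round steel mandrel bar, present or absent (None): round part 16 mm diameter, 100 mm long, with a square 16 x 16 x 16 mm tang on its +x end, which keeps it from rolling on a flat floor; about 0.2 kg. Origin on the axis at the middle of the round part, x along the bar.
- bar1: round steel mandrel bar, present or absent (None): round part 16 mm diameter, 100 mm long, with a square 16 x 16 x 16 mm tang on its +x end, which keeps it from rolling on a flat floor; about 0.2 kg. Origin on the axis at the middle of the round part, x along the bar.
- bar2: round steel mandrel bar, present or absent (None): round part 16 mm diameter, 100 mm long, with a square 16 x 16 x 16 mm tang on its +x end, which keeps it from rolling on a flat floor; about 0.2 kg. Origin on the axis at the middle of the round part, x along the bar.
- bar3: round steel mandrel bar, present or absent (None): round part 16 mm diameter, 100 mm long, with a square 16 x 16 x 16 mm tang on its +x end, which keeps it from rolling on a flat floor; about 0.2 kg. Origin on the axis at the middle of the round part, x along the bar.
- bar4: round steel mandrel bar, present or absent (None): round part 16 mm diameter, 100 mm long, with a square 16 x 16 x 16 mm tang on its +x end, which keeps it from rolling on a flat floor; about 0.2 kg. Origin on the axis at the middle of the round part, x along the bar.
- cradle0 (a point): on the rack: point on the bars' seat 0 (cradle 0 of 5, counted from the rack's -y side), at the height and place where the axis and the middle of a seated bar's round part must lie (33 mm above the bench); its axes are the rack's.
- cradle1 (a point): on the rack: point on the bars' seat 1 (cradle 1 of 5, counted from the rack's -y side), at the height and place where the axis and the middle of a seated bar's round part must lie (33 mm above the bench); its axes are the rack's.
- cradle2 (a point): on the rack: point on the bars' seat 2 (cradle 2 of 5, counted from the rack's -y side), at the height and place where the axis and the middle of a seated bar's round part must lie (33 mm above the bench); its axes are the rack's.
- cradle3 (a point): on the rack: point on the bars' seat 3 (cradle 3 of 5, counted from the rack's -y side), at the height and place where the axis and the middle of a seated bar's round part must lie (33 mm above the bench); its axes are the rack's.
- cradle4 (a point): on the rack: point on the bars' seat 4 (cradle 4 of 5, counted from the rack's -y side), at the height and place where the axis and the middle of a seated bar's round part must lie (33 mm above the bench); its axes are the rack's.
Things that resemble listed ones, but are neither listed nor needed, are in the scene too. What is shaped like the bar0 but orange or yellow is not meant.

How it is judged:
On the way, in this order (a step that is already met when the one before it is completed fails the run):
1. every round bar present lies in a cradle while the gate is still open (angle between the x axis of each of bar0, bar1, bar2, bar3, bar4 and the x axis of rack, either way round below 0.07 rad and x of bar0 in the frame of rack between -0.013 and 0.013 m and z of bar0 in the frame of rack between 0.0298 and 0.0368 m and (y of bar0 in the frame of rack between -0.093 and -0.083 m or y of bar0 in the frame of rack between -0.049 and -0.039 m or y of bar0 in the frame of rack between -0.005 and 0.005 m or y of bar0 in the frame of rack between 0.039 and 0.049 m or y of bar0 in the frame of rack between 0.083 and 0.093 m) and x of bar1 in the frame of rack between -0.013 and 0.013 m and z of bar1 in the frame of rack between 0.0298 and 0.0368 m and (y of bar1 in the frame of rack between -0.093 and -0.083 m or y of bar1 in the frame of rack between -0.049 and -0.039 m or y of bar1 in the frame of rack between -0.005 and 0.005 m or y of bar1 in the frame of rack between 0.039 and 0.049 m or y of bar1 in the frame of rack between 0.083 and 0.093 m) and x of bar2 in the frame of rack between -0.013 and 0.013 m and z of bar2 in the frame of rack between 0.0298 and 0.0368 m and (y of bar2 in the frame of rack between -0.093 and -0.083 m or y of bar2 in the frame of rack between -0.049 and -0.039 m or y of bar2 in the frame of rack between -0.005 and 0.005 m or y of bar2 in the frame of rack between 0.039 and 0.049 m or y of bar2 in the frame of rack between 0.083 and 0.093 m) and x of bar3 in the frame of rack between -0.013 and 0.013 m and z of bar3 in the frame of rack between 0.0298 and 0.0368 m and (y of bar3 in the frame of rack between -0.093 and -0.083 m or y of bar3 in the frame of rack between -0.049 and -0.039 m or y of bar3 in the frame of rack between -0.005 and 0.005 m or y of bar3 in the frame of rack between 0.039 and 0.049 m or y of bar3 in the frame of rack between 0.083 and 0.093 m) and x of bar4 in the frame of rack between -0.013 and 0.013 m and z of bar4 in the frame of rack between 0.0298 and 0.0368 m and (y of bar4 in the frame of rack between -0.093 and -0.083 m or y of bar4 in the frame of rack between -0.049 and -0.039 m or y of bar4 in the frame of rack between -0.005 and 0.005 m or y of bar4 in the frame of rack between 0.039 and 0.049 m or y of bar4 in the frame of rack between 0.083 and 0.093 m) and value of joint gate above 0.05 m), for 0.3 s.
2. the gate is fully shut and the catch has sprung up behind it (value of joint gate below 0.0045 m and value of joint catch below 0.002 m), for 0.2 s.
At the end, for the whole second after the job is handed in: Every round bar seated in its own cradle (5 mm sideways, 3.5 mm in height, 13 mm lengthwise, 0.07 rad), gate joint below 4.5 mm, catch up (below 2 mm), pot in the dish (within 27 mm of its middle), square bar, flat bar and file in the tray, bars at rest (all of step 2 and angle between the x axis of each of bar0, bar1, bar2, bar3, bar4 and the x axis of rack, either way round below 0.07 rad and x of bar0 in the frame of rack between -0.013 and 0.013 m and z of bar0 in the frame of rack between 0.0298 and 0.0368 m and (y of bar0 in the frame of rack between -0.093 and -0.083 m or y of bar0 in the frame of rack between -0.049 and -0.039 m or y of bar0 in the frame of rack between -0.005 and 0.005 m or y of bar0 in the frame of rack between 0.039 and 0.049 m or y of bar0 in the frame of rack between 0.083 and 0.093 m) and x of bar1 in the frame of rack between -0.013 and 0.013 m and z of bar1 in the frame of rack between 0.0298 and 0.0368 m and (y of bar1 in the frame of rack between -0.093 and -0.083 m or y of bar1 in the frame of rack between -0.049 and -0.039 m or y of bar1 in the frame of rack between -0.005 and 0.005 m or y of bar1 in the frame of rack between 0.039 and 0.049 m or y of bar1 in the frame of rack between 0.083 and 0.093 m) and x of bar2 in the frame of rack between -0.013 and 0.013 m and z of bar2 in the frame of rack between 0.0298 and 0.0368 m and (y of bar2 in the frame of rack between -0.093 and -0.083 m or y of bar2 in the frame of rack between -0.049 and -0.039 m or y of bar2 in the frame of rack between -0.005 and 0.005 m or y of bar2 in the frame of rack between 0.039 and 0.049 m or y of bar2 in the frame of rack between 0.083 and 0.093 m) and x of bar3 in the frame of rack between -0.013 and 0.013 m and z of bar3 in the frame of rack between 0.0298 and 0.0368 m and (y of bar3 in the frame of rack between -0.093 and -0.083 m or y of bar3 in the frame of rack between -0.049 and -0.039 m or y of bar3 in the frame of rack between -0.005 and 0.005 m or y of bar3 in the frame of rack between 0.039 and 0.049 m or y of bar3 in the frame of rack between 0.083 and 0.093 m) and x of bar4 in the frame of rack between -0.013 and 0.013 m and z of bar4 in the frame of rack between 0.0298 and 0.0368 m and (y of bar4 in the frame of rack between -0.093 and -0.083 m or y of bar4 in the frame of rack between -0.049 and -0.039 m or y of bar4 in the frame of rack between -0.005 and 0.005 m or y of bar4 in the frame of rack between 0.039 and 0.049 m or y of bar4 in the frame of rack between 0.083 and 0.093 m) and x of pot in the frame of dish between -0.027 and 0.027 m and y of pot in the frame of dish between -0.027 and 0.027 m and z of pot in the frame of dish below 0.034 m and x of squarebar in the frame of tray between -0.14 and 0.14 m and y of squarebar in the frame of tray between -0.13 and 0.13 m and x of file in the frame of tray between -0.14 and 0.14 m and y of file in the frame of tray between -0.13 and 0.13 m and x of flatbar in the frame of tray between -0.14 and 0.14 m and y of flatbar in the frame of tray between -0.13 and 0.13 m and linear speed of each of bar0, bar1, bar2, bar3, bar4 below 0.03 m/s); the robot touches nothing.
It fails at once if the square bar, the flat bar or the file is lifted out of the tray (height (world z) of any of squarebar, flatbar, file above 0.07 m).
Of bar0, bar1, bar2, bar3, bar4 only 3 to 5 are there at a start; the rules pass over those that are not, and their reading is None.
At some moment in a run one of pot may be knocked a few centimetres aside while the robot is not near it.
Once in a run the grip may slacken for a moment while it holds something.
It also fails if it takes over 210 s, if anything falls off the work surface, if the arm or the gripper's body presses on something with over 40 N, if the wrist force passes 120 N, or if a joint passes its speed limit or range.

### The arm

A 6-joint arm with a two-finger parallel gripper is mounted at the origin on the work surface. World frame = base frame: x ahead of the robot, y to its left, z up, the work surface at z = 0. Lengths are in m, angles in rad, forces in N, time in s.
With the tool pointing down it reaches from about 0.25 to 0.8 m from the base axis. Payload 3.9 kg.
Tool frame: the origin (TCP) lies between the finger pads; the fingertips stand 17 mm ahead of it and the grasp point (between the pads) lies 2 mm behind it (arm.nose_length is the distance from the TCP to the fingertips, in m); z points along the fingers, y is the line along which they close (so a half turn about z gives the same grasp; the last joint's range is limited). The gripper opens to 85 mm and grips with 20 to 120 N. Pads are 22 mm wide; open, the fingers measure 114 mm over their backs; the gripper's body (76 mm by 85 mm) begins 54 mm behind the grasp point. The pads swing forward as they close: fully open they stand 13 mm farther back than shut.
Start: joints at [-1.27, 0.26, -0.138, 1.173, 0, 1.571], TCP at [0.156, -0.501, 0.248] pointing down, gripper open.
Joint ranges: [-2.78, 2.78], [-0.83, 1.72], [-1.28, 1.37], [-1.9, 2.12], [-1.57, 1.48], [-3.14, 3.14]. Speed limits (rad/s): [2.57, 2.57, 3.14, 3.14, 3.14, 3.14].

### API

Orientations are given as a 3x3 rotation matrix whose columns are the frame's x, y, z axes.
In Python, from bench import arm gives the robot as it stands.
- The arm moves only by the tool step_arm, never from a script. Its argument "motion" is one flat list of numbers, 4 for each row, row after row: the shift along the tool's x, y, z in cm, then the turn about the tool's z in degrees. In form: [dx, dy, dz, yaw, dx, dy, dz, yaw, ...]. A call has 1 to 20 rows; each row is the pose to reach, as a shift and turn from the pose commanded when the call began, along the tool's axes at that moment; what a row does not reach only later rows make up. A row lasts 1/12 s, in which the tool goes at most 41.7 mm and 7.16 degrees, less where a joint would pass 70% of its speed; a pose out of reach is approached as far as the arm can. A call with a gripper value outside its range is refused whole. "fingers" is the opening, from -1 (shut) to 1 (fully open), set as the call begins (left out, the last holds). The fingers move at their own pace and stop on an object; "force" is the grip in N (left out, the last holds). Time passes only in rows, so rows that repeat a pose let the fingers close. It gives the time, the measured TCP pose, the force, the opening and the grip force at its end, in the units of the state.
- arm.get_obs(): the state, without advancing time (a new reading comes with each control period).
- arm.snapshot(name): name is "scene" or "top" or "wrist"; returns the picture (384x512x3 uint8, red, green, blue); there is no depth.
- arm.calibration(name): a dict with "mtx" (3x3 intrinsics, pixels), "T" (4x4, takes a point from camera to world coordinates); the wrist camera has in their place "mount" (4x4, takes a point from camera to tool coordinates, whose origin is the TCP and whose axes are the flange's). Camera axes: x right, y down, z forward; pixel columns grow to the right and rows downward; lengths in m; the calibration is good to about 2 mm. A picture is of the moment at which its call begins: read the wrist's pose just before it. calibration takes no time and is no camera call.
- arm.job_done(): hands the job in; it is judged then, once.
The state is a dict: "time": time; "qpos": joint angles; "qd": joint speeds; "joint_torque": joint torques, N m; "tool_pos": TCP position; "tcp_rot": TCP orientation; "force": force on the tool from outside, world axes, zero at the start; "torque": the same for the moment, N m; "finger_gap": finger opening in m; "grasp_force": force on a finger pad.
Only numpy, scipy, OpenCV 4.12 (cv2) and the standard library are available. Lean on these libraries where they do the work, as an engineer would, in place of code of your own. Each camera call takes 0.05 s, during which the arm holds its last target. There are 200 camera calls.

## Working session

There is one attempt and no reset: what is moved stays moved. The work goes in short steps, Python scripts to look and compute and a tool call to move; the robot and the scene stay as the last step left them, time stands still between calls to the robot, and variables do not carry over. Pictures are saved under pics/ and viewed, at most 14 in all, crops included, and the job is handed in when it is done.

Besides the shell and the picture viewer there is one more tool, called after "Call:" in YAML: its name, and indented under it one key for each argument. step_arm: Moves the arm, as the interface text tells. Its arguments: {"type":"object","properties":{"motion":{"type":"array","items":{"type":"number"}},"fingers":{"type":"number"},"force":{"type":"number"}},"required":["motion"]}

```bash
mkdir -p pics; ls
python3 - <<'E'
from bench import arm
import cv2,numpy as np
np.set_printoptions(precision=4,suppress=True)
o=arm.get_obs();print(o)
for n in("scene","top"):
    im=arm.snapshot(n);cv2.imwrite(f"pics/{n}0.png",cv2.cvtColor(im,cv2.COLOR_RGB2BGR));c=arm.calibration(n);print(n,c)
print(arm.calibration("wrist"))
E
```

```text
pics
{'time': 0.0, 'qpos': array([-1.27  ,  0.2607, -0.1394,  1.1727,  0.    ,  1.5708]), 'qd': array([ 0.0016,  0.0015,  0.0006, -0.0014, -0.0004,  0.0004]), 'joint_torque': array([  0.0007, -40.5678,  25.3922,   0.0187,  -0.0001,   0.    ]), 'tool_pos': array([ 0.1553, -0.5008,  0.2474]), 'tcp_rot': array([[ 0.9551,  0.2963, -0.0006],
       [ 0.2963, -0.9551,  0.0019],
       [ 0.    , -0.002 , -1.    ]]), 'force': array([-0.1031,  0.3466,  0.3804]), 'torque': array([-0.0165,  0.0142, -0.0003]), 'grasp_force': 0.0, 'finger_gap': 0.08552286684416625}
scene {'mtx': array([[435.3046,   0.    , 257.2738],
       [  0.    , 435.3046, 193.2672],
       [  0.    ,   0.    ,   1.    ]]), 'T': array([[ 0.8867,  0.2425, -0.3936,  0.9334],
       [ 0.4619, -0.5032,  0.7304, -1.0487],
       [-0.0209, -0.8294, -0.5582,  0.8181],
       [ 0.    ,  0.    ,  0.    ,  1.    ]])}
top {'mtx': array([[448.5629,   0.    , 260.4853],
       [  0.    , 448.5629, 189.4575],
       [  0.    ,   0.    ,   1.    ]]), 'T': array([[ 0.0002, -0.9975,  0.0706,  0.3228],
       [-0.9999,  0.0009,  0.0161, -0.0804],
       [-0.0161, -0.0706, -0.9974,  1.305 ],
       [ 0.    ,  0.    ,  0.    ,  1.    ]])}
{'mtx': array([[321.3867,   0.    , 256.1444],
       [  0.    , 321.3867, 190.471 ],
       [  0.    ,   0.    ,   1.    ]]), 'mount': array([[-0.0003, -0.948 , -0.3183,  0.0814],
       [ 1.    , -0.0001, -0.0006, -0.0005],
       [ 0.0006, -0.3183,  0.948 , -0.1247],
       [ 0.    ,  0.    ,  0.    ,  1.    ]])}
```

View pics/top0.png

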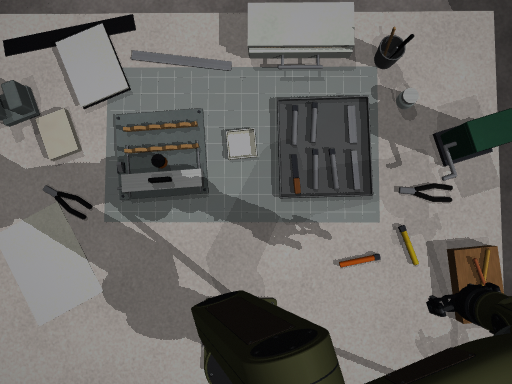

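View pics/scene0.png

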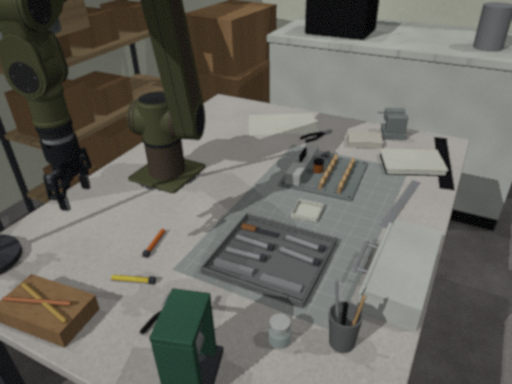

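```bash
cat > h.py <<'E'
from bench import arm
import cv2,numpy as np
np.set_printoptions(precision=4,suppress=True)
def cam(n,o=None):
    c=arm.calibration(n)
    if n!="wrist": return c["mtx"],c["T"]
    o=o or arm.get_obs(); T=np.eye(4);T[:3,:3]=o["tcp_rot"];T[:3,3]=o["tool_pos"]
    return c["mtx"],T@c["mount"]
def H(K,T,z):   # plane z (x,y,1)->pixel
    W=np.linalg.inv(T);return K@np.c_[W[:3,0],W[:3,1],W[:3,2]*z+W[:3,3]]
def px2w(K,T,uv,z):
    return cv2.perspectiveTransform(np.float64(uv).reshape(-1,1,2),np.linalg.inv(H(K,T,z))).reshape(-1,2)
def w2px(K,T,p):
    p=np.atleast_2d(p);W=np.linalg.inv(T);q=(p@W[:3,:3].T+W[:3,3])@K.T;return q[:,:2]/q[:,2:]
def rect(im,K,T,z,x0,x1,y0,y1,s):
    # output: up = +x, left = +y, s px per m; u=(y1-y)*s, v=(x1-x)*s
    A=np.array([[0,-1/s,x1],[-1/s,0,y1],[0,0,1]])
    return cv2.warpPerspective(im,H(K,T,z)@A,(int((y1-y0)*s),int((x1-x0)*s)),flags=cv2.INTER_CUBIC|cv2.WARP_INVERSE_MAP)
def save(im,f): cv2.imwrite(f,cv2.cvtColor(im,cv2.COLOR_RGB2BGR))
def go(x,y,z=None,yaw=None,o=None):
    """shift in tool cm to world target; yaw = desired world direction (deg) of tool x axis, mod 180"""
    o=o or arm.get_obs();d=np.array([x,y,o["tool_pos"][2] if z is None else z])-o["tool_pos"]
    s=o["tcp_rot"].T@d*100
    a=None
    cur=np.degrees(np.arctan2(o["tcp_rot"][1,0],o["tcp_rot"][0,0]))
    if yaw is not None: a=-((yaw-cur+90)%180-90)
    return s.round(2),a,round(cur,2)
E
python3 - <<'E'
from h import *
im=cv2.cvtColor(cv2.imread("pics/top0.png"),cv2.COLOR_BGR2RGB);K,T=cam("top")
print(px2w(K,T,[[105,110],[205,110],[278,97],[372,97],[372,197],[278,197],[240,143]],0.01))
save(cv2.resize(im[85:205,100:380],None,fx=2.8,fy=2.8,interpolation=cv2.INTER_CUBIC),"pics/crop.png")
E
```

```text
[[ 0.6498  0.399 ]
 [ 0.6486  0.1035]
 [ 0.6866 -0.1109]
 [ 0.6854 -0.3857]
 [ 0.3925 -0.3807]
 [ 0.3926 -0.1101]
 [ 0.5505  0.0003]]
```

View pics/crop.png

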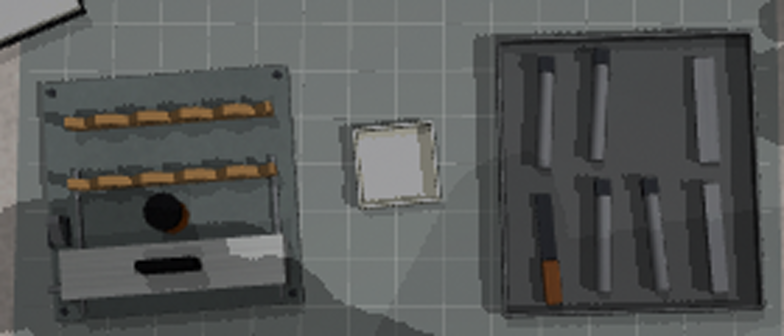

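```bash
python3 -c "
from h import *
print(go(.58,-.245,.25,0))"
```

```text
(array([ 48.14, -11.86,  -0.22]), np.float64(17.230276038813926), np.float64(17.23))
```

Call:
step_arm:
  motion: [48.1, -11.9, -0.2, 17.2, 48.1, -11.9, -0.2, 17.2, 48.1, -11.9, -0.2, 17.2, 48.1, -11.9, -0.2, 17.2, 48.1, -11.9, -0.2, 17.2, 48.1, -11.9, -0.2, 17.2, 48.1, -11.9, -0.2, 17.2, 48.1, -11.9, -0.2, 17.2, 48.1, -11.9, -0.2, 17.2, 48.1, -11.9, -0.2, 17.2, 48.1, -11.9, -0.2, 17.2, 48.1, -11.9, -0.2, 17.2, 48.1, -11.9, -0.2, 17.2, 48.1, -11.9, -0.2, 17.2, 48.1, -11.9, -0.2, 17.2, 48.1, -11.9, -0.2, 17.2, 48.1, -11.9, -0.2, 17.2, 48.1, -11.9, -0.2, 17.2]
  fingers: 1
  force: 60

```text
time: 1.6
tool_pos: [0.5785, -0.2463, 0.2507]
tcp_rot: [[1.0, -0.001, -0.0], [-0.001, -1.0, -0.0], [-0.0, 0.0, -1.0]]
force: [0.2, -0.4, 0.3]
finger_gap: 0.0857
grasp_force: 0.0
```

Run:
```python
from h import *
o=arm.get_obs();print(o["tool_pos"],o["tcp_rot"])
K,T=cam("wrist",o);im=arm.snapshot("wrist");save(im,"pics/w1.png")
np.savez("w1.npz",K=K,T=T)
save(rect(im,K,T,.02,.38,.70,-.41,-.01,1500),"pics/w1r.png")
print(go(.55,.25,.25,4))
```

```text
[ 0.5785 -0.2463  0.2507] [[ 1.     -0.0015 -0.0001]
 [-0.0015 -1.     -0.0002]
 [-0.0001  0.0002 -1.    ]]
(array([ -2.93, -49.62,   0.06]), np.float64(-4.072000589757181), np.float64(-0.07))
```

View pics/w1r.png

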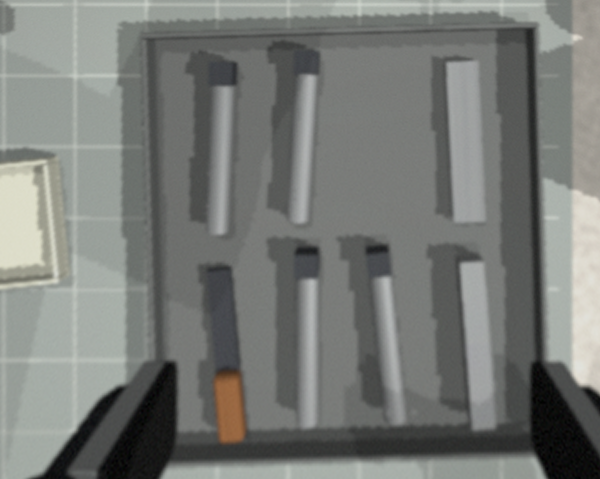

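Four round bars with dark tangs at (220,160), (302,147), (307,352) and (389,350). What could be taken for them: square bar (477,345), flat bar (465,140), file (225,355), and the orange/yellow tools outside the tray. Next I look at the rack.

Call:
step_arm:
  motion: [-1.9, -49.6, 0, -4, -1.9, -49.6, 0, -4, -1.9, -49.6, 0, -4, -1.9, -49.6, 0, -4, -1.9, -49.6, 0, -4, -1.9, -49.6, 0, -4, -1.9, -49.6, 0, -4, -1.9, -49.6, 0, -4, -1.9, -49.6, 0, -4, -1.9, -49.6, 0, -4, -1.9, -49.6, 0, -4, -1.9, -49.6, 0, -4, -1.9, -49.6, 0, -4, -1.9, -49.6, 0, -4, -1.9, -49.6, 0, -4, -1.9, -49.6, 0, -4, -1.9, -49.6, 0, -4, -1.9, -49.6, 0, -4]

```text
time: 3.15
tool_pos: [0.5814, 0.0908, 0.2503]
tcp_rot: [[0.99, 0.137, -0.006], [0.138, -0.99, 0.034], [-0.001, -0.035, -0.999]]
force: [-1.1, -0.0, 0.3]
finger_gap: 0.0855
grasp_force: 0.0
```

Run:
```python
from h import *
o=arm.get_obs();print(o["tool_pos"],o["tcp_rot"])
K,T=cam("wrist",o);im=arm.snapshot("wrist");save(im,"pics/w2.png")
np.savez("w2.npz",K=K,T=T)
save(rect(im,K,T,.036,.38,.68,.06,.42,1600),"pics/w2r.png")
```

```text
[0.5814 0.0908 0.2503] [[ 0.9905  0.1374 -0.006 ]
 [ 0.1376 -0.9899  0.0344]
 [-0.0013 -0.0349 -0.9994]]
```

View pics/w2r.png

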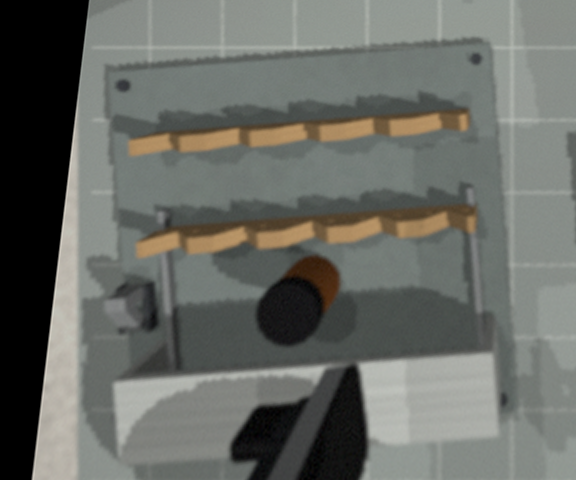

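Run:
```python
from h import *
o=arm.get_obs();print(o["tool_pos"],o["tcp_rot"],o["qpos"],o["qd"])
print(go(.56,.23,.25,4))
```

```text
[0.5814 0.091  0.2503] [[ 0.9905  0.1376 -0.0059]
 [ 0.1377 -0.9899  0.0344]
 [-0.0011 -0.0349 -0.9994]] [0.1372 0.3699 0.0272 1.2292 0.0349 3.1406] [ 0.0032 -0.0011 -0.0025 -0.0017  0.0008 -0.0009]
(array([ -0.2 , -14.06,   0.52]), np.float64(3.9170691033988874), np.float64(7.92))
```

Call:
step_arm:
  motion: [7, -16, 0, -7, 7, -16, 0, -14, 7, -16, 0, -21, 7, -16, 0, -28, 7, -16, 0, -35, 7, -16, 0, -42, 7, -16, 0, -49, 7, -16, 0, -56, 7, -16, 0, -63, 7, -16, 0, -70, 7, -16, 0, -77, 7, -16, 0, -84, 7, -16, 0, -90, 7, -16, 0, -90, 7, -16, 0, -90]

```text
time: 4.45
tool_pos: [0.6285, 0.2592, 0.2558]
tcp_rot: [[-0.135, 0.991, -0.006], [0.99, 0.135, 0.034], [0.035, -0.001, -0.999]]
force: [0.0, 0.4, -0.4]
finger_gap: 0.0854
grasp_force: 0.0
```

Run:
```python
from h import *
o=arm.get_obs();print(o["tool_pos"],o["tcp_rot"],o["qpos"])
print(go(.49,.245,.25,4))
```

```text
[0.6285 0.2592 0.2558] [[-0.1353  0.9908 -0.0061]
 [ 0.9902  0.1355  0.0343]
 [ 0.0348 -0.0014 -0.9994]] [0.3759 0.5309 0.3048 1.3378 0.0342 1.8109]
(array([  0.45, -13.91,   0.61]), np.float64(-86.21803921349769), np.float64(97.78))
```

Call:
step_arm:
  motion: [0.5, -13.9, 0.6, -7, 0.5, -13.9, 0.6, -14, 0.5, -13.9, 0.6, -21, 0.5, -13.9, 0.6, -28, 0.5, -13.9, 0.6, -35, 0.5, -13.9, 0.6, -42, 0.5, -13.9, 0.6, -49, 0.5, -13.9, 0.6, -56, 0.5, -13.9, 0.6, -63, 0.5, -13.9, 0.6, -70, 0.5, -13.9, 0.6, -77, 0.5, -13.9, 0.6, -84, 0.5, -13.9, 0.6, -86.2, 0.5, -13.9, 0.6, -86.2, 0.5, -13.9, 0.6, -86.2]

```text
time: 5.7
tool_pos: [0.4902, 0.2451, 0.2502]
tcp_rot: [[-0.998, -0.069, -0.006], [-0.069, 0.997, 0.035], [0.003, 0.035, -0.999]]
force: [-1.0, 0.0, 0.2]
finger_gap: 0.0855
grasp_force: 0.0
```

Run:
```python
from h import *
o=arm.get_obs();print(o["tool_pos"],o["tcp_rot"],o["qpos"])
K,T=cam("wrist",o);im=arm.snapshot("wrist");save(im,"pics/w3.png")
np.savez("w3.npz",K=K,T=T)
save(rect(im,K,T,.036,.37,.67,.08,.42,1750),"pics/w3r.png")
```

```text
[0.4902 0.2451 0.2502] [[-0.9976 -0.0692 -0.0058]
 [-0.0694  0.997   0.0345]
 [ 0.0034  0.0348 -0.9994]] [ 0.4451  0.2917 -0.0889  1.1806  0.0337  0.3759]
```

View pics/w3r.png

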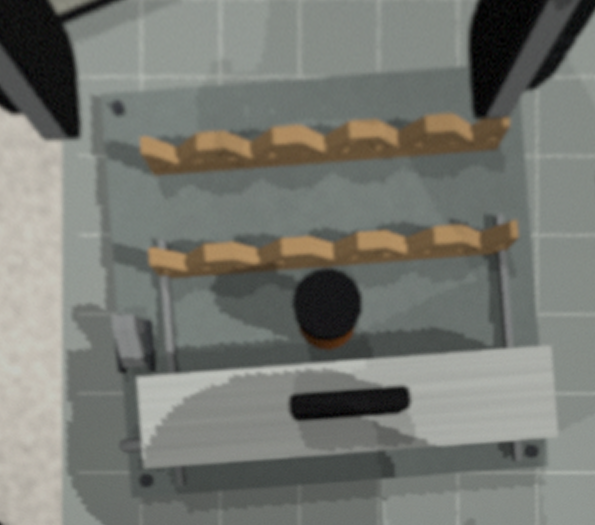

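```bash
cat > fit.py <<'E'
from h import *
from scipy.optimize import minimize
ys=[-.088,-.044,0,.044,.088]
ed=[-.106]+sum([[y-.014,y+.014] for y in ys],[])+[.106]
teeth=[(ed[i],ed[i+1]) for i in range(0,12,2)]
pieces=[]
for cx in(-.032,.032):
    for k,(a,b) in enumerate(teeth):
        lo=-.106 if k==0 else a-.014; hi=.106 if k==5 else b+.014
        P=[(cx+s,y,z) for s in(-.005,.005) for y,z in[(lo,.010),(hi,.010),(lo,.022),(hi,.022),(a,.036),(b,.036)]]
        pieces.append(np.array(P))
def render(p,K,T,S=4):
    m=np.zeros((384*S//S,512),np.uint8);c,s=np.cos(p[2]),np.sin(p[2]);R=np.array([[c,-s,0],[s,c,0],[0,0,1]])
    for P in pieces:
        q=w2px(K,T,P@R.T+[p[0],p[1],0]);h=cv2.convexHull(np.float32(q));cv2.fillConvexPoly(m,np.int32(np.round(h*16)),255,cv2.LINE_AA,4)
    return m/255.
def fit(f,K,T,p0):
    im=cv2.imread(f);hsv=cv2.cvtColor(im,cv2.COLOR_BGR2HSV)
    m=cv2.inRange(hsv,(5,90,60),(25,255,255))
    g=(cv2.dilate(render(p0,K,T),np.ones((15,15)))>0);m=m*g/255.
    best=None
    for d in(0,.004,-.004):
        r=minimize(lambda p:np.abs(cv2.GaussianBlur(render(p,K,T)-m,(0,0),1)).sum(),np.add(p0,[d,d,0]),method="Nelder-Mead",options=dict(initial_simplex=np.add(p0,[[d,d,0],[d+.005,d,0],[d,d+.005,0],[d,d,.03]])))
        if best is None or r.fun<best.fun:best=r
    return best.x,best.fun,m.sum(),render(best.x,K,T).sum()
E
python3 - <<'E'
from fit import *
for f in("w3","w2"):
    d=np.load(f+".npz");print(f,fit(f"pics/{f}.png",d["K"],d["T"],[.561,.232,.075]))
print(fit("pics/top0.png",*cam("top"),[.561,.232,.075]))
d=np.load("w3.npz");K,T=d["K"],d["T"]
def r2w(u,v,z): return px2w(K,T,w2px(K,T,[.67-v/1750,.42-u/1750,.036]),z)
print("pot",r2w(327,303,.055),"tab",r2w(350,402,.0855))
K,T=cam("top");print("pot top",px2w(K,T,[159,161],.055),"dish",px2w(K,T,[[226.5,129.5],[254,128.5],[226.5,160],[257,157.5]],.016))
E
```

```text
w3 (array([0.5637, 0.2316, 0.0831]), np.float64(1126.9965323071706), np.float64(4816.0), np.float64(5942.658823529413))
w2 (array([0.5641, 0.2309, 0.0882]), np.float64(1102.617940461058), np.float64(4508.0), np.float64(5566.188235294118))
(array([0.5674, 0.23  , 0.0634]), np.float64(283.57791245522446), np.float64(663.0), np.float64(946.2196078431373))
pot [[0.4919 0.2333]] tab [[0.4357 0.2223]]
pot top [[0.492  0.2257]] dish [[ 0.5892  0.0394]
 [ 0.5919 -0.0407]
 [ 0.4998  0.0389]
 [ 0.5069 -0.0495]]
```

```bash
sed -i 's/(5,90,60),(25,255,255)/(4,60,20),(28,255,255)/' fit.py
python3 - <<'E'
from fit import *
for f in("w3","w2"):
    d=np.load(f+".npz");K,T=d["K"],d["T"];r=fit(f"pics/{f}.png",K,T,[.563,.231,.078]);print(f,r)
print(fit("pics/top0.png",*cam("top"),[.563,.231,.075]))
d=np.load("w3.npz");K,T=d["K"],d["T"]
p=fit("pics/w3.png",K,T,[.563,.231,.078])[0];m=render(p,K,T)
im=cv2.imread("pics/w3.png");cs,_=cv2.findContours((m>.5).astype(np.uint8),0,2)
im=cv2.resize(im,None,fx=3,fy=3,interpolation=2)
for c in cs: cv2.polylines(im,[c*3+1],True,(0,0,255),1)
ys,xs=np.where(m>.5);print(xs.min(),xs.max(),ys.min(),ys.max())
cv2.imwrite("pics/ov.png",im[max(0,ys.min()*3-20):ys.max()*3+20,max(0,xs.min()*3-20):xs.max()*3+20][:600,:800])
print(go(.492,.23,.15,4.5),arm.get_obs()["time"])
E
```

```text
w3 (array([0.5636, 0.2321, 0.0766]), np.float64(597.6718206382353), np.float64(5362.0), np.float64(5957.64705882353))
w2 (array([0.5637, 0.2314, 0.0811]), np.float64(603.1098443101216), np.float64(5073.0), np.float64(5582.803921568628))
(array([0.5663, 0.2282, 0.0647]), np.float64(196.96741000159278), np.float64(767.0), np.float64(949.0627450980392))
136 327 186 256
(array([-0.11, -1.87,  9.96]), np.float64(-0.49549285313321434), np.float64(-176.0)) 5.75
```

View pics/ov.png

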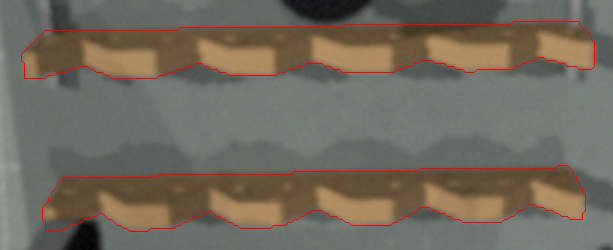

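```bash
python3 -c "
from h import *
print(go(.492,.2325,.10,4.4),go(.492,.2325,.042,4.4))"
```

```text
(array([-0.15, -1.8 , 14.97]), np.float64(-0.39549285313324845), np.float64(-176.0)) (array([-0.17, -2.  , 20.77]), np.float64(-0.39549285313324845), np.float64(-176.0))
```

Call:
step_arm:
  motion: [-0.1, -1.8, 4, -0.4, -0.1, -1.8, 8, -0.4, -0.1, -1.8, 12, -0.4, -0.1, -1.8, 15, -0.4, -0.2, -2, 17, -0.4, -0.2, -2, 19, -0.4, -0.2, -2, 20.8, -0.4, -0.2, -2, 20.8, -0.4, -0.2, -2, 20.8, -0.4]

```text
time: 6.5
tool_pos: [0.4916, 0.2321, 0.0409]
tcp_rot: [[-0.997, -0.078, -0.008], [-0.078, 0.996, 0.033], [0.006, 0.034, -0.999]]
force: [0.1, 1.4, 1.0]
finger_gap: 0.0854
grasp_force: 0.0
```

Call:
step_arm:
  motion: [0, 0, 0, 0, 0, 0, 0, 0, 0, 0, 0, 0, 0, 0, 0, 0, 0, 0, 0, 0, 0, 0, 0, 0, 0, 0, 0, 0, 0, 0, 0, 0]
  fingers: -1
  force: 40

```text
time: 7.17
tool_pos: [0.4932, 0.2329, 0.0429]
tcp_rot: [[-0.997, -0.079, -0.004], [-0.079, 0.996, 0.035], [0.001, 0.036, -0.999]]
force: [-0.5, -0.6, 5.7]
finger_gap: 0.0366
grasp_force: 39.3
```

```bash
python3 -c "
from h import *
o=arm.get_obs();print(o['tool_pos'],o['tcp_rot'])
print(go(.492,.2325,.14,4.4),go(.547,-.003,.14,4.4),go(.547,-.003,.05))"
```

```text
[0.4932 0.2329 0.0429] [[-0.9969 -0.0789 -0.0039]
 [-0.079   0.9962  0.0354]
 [ 0.0011  0.0356 -0.9994]]
(array([ 0.13,  0.32, -9.7 ]), np.float64(0.12998893949992407), np.float64(-175.47)) (array([ -3.49, -23.58, -10.56]), np.float64(0.12998893949992407), np.float64(-175.47)) (array([ -3.5 , -23.9 ,  -1.57]), None, np.float64(-175.47))
```

```bash
python3 -c "
from h import *
print(go(.551,-.006,.14),go(.551,-.006,.06),go(.551,-.006,.038))"
```

```text
(array([ -3.86, -23.91, -10.57]), None, np.float64(-175.47)) (array([ -3.87, -24.2 ,  -2.58]), None, np.float64(-175.47)) (array([ -3.87, -24.27,  -0.38]), None, np.float64(-175.47))
```

Call:
step_arm:
  motion: [0, 0, -3, 0, 0, 0, -6, 0, 0, 0, -9.7, 0, -1, -4, -10, 0, -1.5, -8, -10.5, 0, -2.5, -12, -10.5, 0, -3, -16, -10.5, 0, -3.9, -20, -10.5, 0, -3.9, -23.9, -10.5, 0, -3.9, -23.9, -10.5, 0, -3.9, -24.1, -6, 0, -3.9, -24.2, -2.6, 0, -3.9, -24.3, -1.5, 0, -3.9, -24.3, -0.9, 0, -3.9, -24.3, -0.4, 0, -3.9, -24.3, -0.4, 0, -3.9, -24.3, -0.4, 0, -3.9, -24.3, -0.4, 0]

```text
time: 8.67
tool_pos: [0.5519, -0.0065, 0.0384]
tcp_rot: [[-0.997, -0.079, -0.003], [-0.079, 0.996, 0.034], [0.0, 0.034, -0.999]]
force: [-0.8, -1.0, -0.6]
finger_gap: 0.0367
grasp_force: 40.6
```

Call:
step_arm:
  motion: [0, 0, 0, 0, 0, 0, 0, 0, 0, 0, 0, 0, 0, 0, 0, 0, 0, 0, -5, 0, 0, 0, -10, 0, 0, 0, -15, 0, 0, 0, -20, 0, 0, 0, -20, 0, 0, 0, -20, 0]
  fingers: 1

```text
time: 9.5
tool_pos: [0.5558, -0.0139, 0.2449]
tcp_rot: [[-0.997, -0.079, 0.008], [-0.079, 0.996, 0.034], [-0.011, 0.033, -0.999]]
force: [1.2, -0.5, 0.2]
finger_gap: 0.0856
grasp_force: 0.0
```

Run:
```python
from h import *
o=arm.get_obs();print(o["tool_pos"],o["tcp_rot"],o["qpos"])
K,T=cam("wrist",o);im=arm.snapshot("wrist");save(im,"pics/w4.png")
t=rect(im,K,T,.016,.47,.63,-.09,.08,2000)
K2,T2=cam("top");im2=arm.snapshot("top");save(im2,"pics/top1.png")
save(np.hstack([t,cv2.resize(im2[100:190,200:290],(320,320))]),"pics/dish.png")
A=[(-.157,.5933),(-.2117,.6017),(-.215,.465),(-.2693,.467)]
```

```text
[ 0.5558 -0.0139  0.2449] [[-0.9968 -0.0791  0.008 ]
 [-0.0788  0.9963  0.0339]
 [-0.0107  0.0331 -0.9994]] [-0.0436  0.3097 -0.0768  1.1777  0.0342 -0.1226]
```

View pics/dish.png

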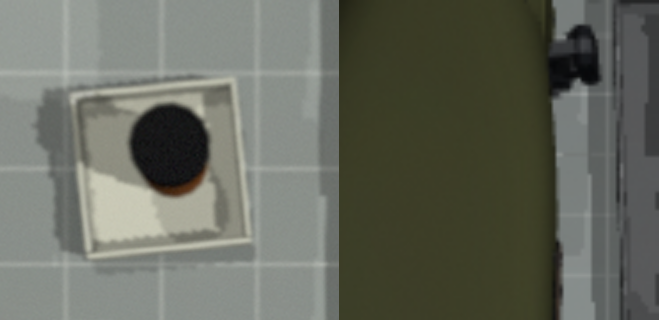

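```bash
cat > b.py <<'E'
from h import *
bars=dict(A=(.5933,-.157,-1.9),B=(.6017,-.2117,-2.7),C=(.465,-.215,.4),D=(.467,-.2693,6.2))
def pick(k,zs=(.10,.0235),off=.005):
    x,y,a=bars[k];r=np.radians(a);x+=off*np.cos(r);y+=off*np.sin(r)
    for z in zs: print(k,z,*go(x,y,z,a))
def place(i,off,zs=(.13,.08,.0455),rack=(.5637,.2318,.077)):
    c,s=np.cos(rack[2]),np.sin(rack[2]);yy=[-.088,-.044,0,.044,.088][i]
    x=rack[0]+c*off-s*yy;y=rack[1]+s*off+c*yy
    for z in zs: print(i,z,*go(x,y,z,np.degrees(rack[2])))
E
python3 -c "
from b import *
pick('A')"
```

```text
A 0.1 [ -3.37 -15.13  13.38] 6.4269659143465105 -175.47
A 0.0235 [ -3.36 -15.39  21.03] 6.4269659143465105 -175.47
```

Call:
step_arm:
  motion: [-1, -4, 1, 3, -2, -8, 2, 6.4, -3, -12, 4, 6.4, -3.4, -15.1, 8, 6.4, -3.4, -15.1, 12, 6.4, -3.4, -15.1, 13.4, 6.4, -3.4, -15.2, 17, 6.4, -3.4, -15.4, 19.5, 6.4, -3.4, -15.4, 20.5, 6.4, -3.4, -15.4, 21, 6.4, -3.4, -15.4, 21, 6.4, -3.4, -15.4, 21, 6.4]
  fingers: 0.05

```text
time: 10.6
tool_pos: [0.5958, -0.1567, 0.0214]
tcp_rot: [[-0.999, 0.033, -0.007], [0.032, 0.999, 0.035], [0.008, 0.035, -0.999]]
force: [-0.1, -0.5, 0.4]
finger_gap: 0.0447
grasp_force: 0.0
```

Call:
step_arm:
  motion: [0, 0, 0, 0, 0, 0, 0, 0, 0, 0, 0, 0, 0, 0, 0, 0, 0, 0, 0, 0, 0, 0, 0, 0, 0, 0, 0, 0]
  fingers: -1
  force: 80

```text
time: 11.18
tool_pos: [0.5969, -0.1569, 0.0221]
tcp_rot: [[-0.999, 0.032, -0.005], [0.032, 0.999, 0.035], [0.006, 0.034, -0.999]]
force: [-0.4, 0.5, 6.0]
finger_gap: 0.0129
grasp_force: 78.3
```

```bash
python3 -c "
from b import *
print(arm.get_obs()['tool_pos']);place(0,.005);place(1,.005)"
```

```text
[ 0.5969 -0.1569  0.0221]
0 0.13 [ 3.18 30.41 -9.73] -6.259437035606254 178.15
0 0.08 [ 3.15 30.23 -4.73] -6.259437035606254 178.15
0 0.0455 [ 3.13 30.12 -1.28] -6.259437035606254 178.15
1 0.13 [ 3.66 34.78 -9.57] -6.259437035606254 178.15
1 0.08 [ 3.63 34.61 -4.58] -6.259437035606254 178.15
1 0.0455 [ 3.61 34.49 -1.13] -6.259437035606254 178.15
```

Call:
step_arm:
  motion: [0, 0, -3, 0, 0, 0, -6.5, 0, 0.3, 2, -9.7, 0, 0.5, 6, -9.7, 0, 1, 10, -9.7, -1, 1.5, 14, -9.7, -2, 2, 18, -9.7, -3, 2.5, 22, -9.7, -4, 3, 26, -9.7, -5, 3.2, 30.4, -9.7, -6.3, 3.2, 30.4, -9.7, -6.3, 3.2, 30.4, -9.7, -6.3, 3.2, 30.3, -7, -6.3, 3.2, 30.2, -4.7, -6.3, 3.2, 30.2, -4.7, -6.3, 3.2, 30.2, -4.7, -6.3]

```text
time: 12.52
tool_pos: [0.5727, 0.1422, 0.0774]
tcp_rot: [[-0.997, -0.075, -0.011], [-0.076, 0.997, 0.033], [0.008, 0.033, -0.999]]
force: [-0.2, -0.7, -1.4]
finger_gap: 0.0127
grasp_force: 78.6
```

Run:
```python
from b import *
o=arm.get_obs();print(o["tool_pos"]);place(0,.005)
K,T=cam("wrist",o);im=arm.snapshot("wrist");save(im,"pics/w5.png")
from fit import *
print(fit("pics/w5.png",K,T,[.5637,.2318,.077]))
save(cv2.resize(im,None,fx=1.5,fy=1.5),"pics/w5v.png")
```

```text
[0.5727 0.1422 0.0774]
0 0.13 [-0.25  0.38 -5.25] -0.08159518670913712 -175.67
0 0.08 [-0.29  0.21 -0.26] -0.08159518670913712 -175.67
0 0.0455 [-0.32  0.1   3.19] -0.08159518670913712 -175.67
(array([0.5639, 0.2327, 0.0731]), np.float64(4097.422030898495), np.float64(12961.0), np.float64(17008.501960784313))
```

View pics/w5v.png

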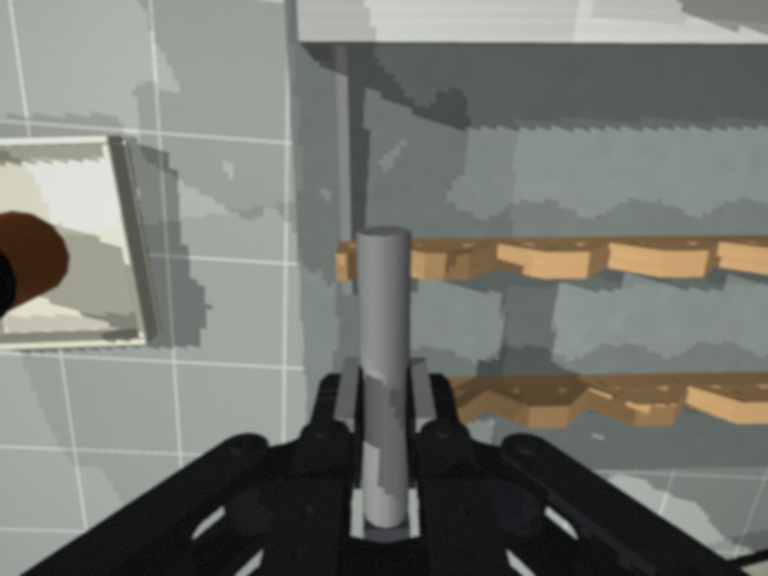

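Run:
```python
from b import *
o=arm.get_obs();K,T=cam("wrist",o)
w=px2w(K,T,[[385/1.5,230/1.5]],.0755)[0]
c,s=np.cos(.076),np.sin(.076);R=np.array([[c,s],[-s,c]])
print("near end rack", R@(w-[.5638,.2322]), "tcp rack",R@(o["tool_pos"][:2]-[.5638,.2322]))
place(0,.005,(.06,.044),(.5638,.2322,.076))
```

```text
near end rack [-0.0514 -0.0892] tcp rack [ 0.0036 -0.09  ]
0 0.06 [-0.15  0.14  1.89] -0.017051196224201703 -175.66
0 0.044 [-0.16  0.08  3.49] -0.017051196224201703 -175.66
```

Call:
step_arm:
  motion: [-0.15, 0.1, 0, 0, -0.15, 0.1, 1.5, 0, -0.15, 0.1, 2.5, 0, -0.15, 0.1, 3.0, 0, -0.15, 0.1, 3.3, 0, -0.15, 0.1, 3.3, 0, -0.15, 0.1, 3.3, 0]

```text
time: 13.15
tool_pos: [0.576, 0.1463, 0.0464]
tcp_rot: [[-0.997, -0.077, -0.006], [-0.077, 0.996, 0.035], [0.003, 0.035, -0.999]]
force: [-0.2, -0.0, -1.2]
finger_gap: 0.0129
grasp_force: 78.9
```

Call:
step_arm:
  motion: [0, -0.1, 0.15, 0, 0, -0.1, 0.25, 0, 0, -0.1, 0.25, 0, 0, -0.1, 0.25, 0]

```text
time: 13.48
tool_pos: [0.5767, 0.145, 0.0444]
tcp_rot: [[-0.997, -0.077, -0.004], [-0.077, 0.996, 0.034], [0.002, 0.034, -0.999]]
force: [0.5, -1.9, 3.6]
finger_gap: 0.0129
grasp_force: 79.3
```

Call:
step_arm:
  motion: [0, 0, 0, 0, 0, 0, 0, 0, 0, 0, 0, 0, 0, 0, -2, 0, 0, 0, -5, 0, 0, 0, -9, 0, 0, 0, -12, 0, 0, 0, -12, 0, 0, 0, -12, 0]
  fingers: -0.3

```text
time: 14.23
tool_pos: [0.5783, 0.1418, 0.1657]
tcp_rot: [[-0.997, -0.077, -0.001], [-0.077, 0.996, 0.036], [-0.002, 0.036, -0.999]]
force: [-0.2, -0.1, -1.3]
finger_gap: 0.0296
grasp_force: 0.0
```

Run:
```python
from b import *
o=arm.get_obs();print(o["tool_pos"]);pick('C')
K,T=cam("wrist",o);im=arm.snapshot("wrist");save(im,"pics/w6.png")
save(rect(im,K,T,.036,.47,.67,.08,.36,2400),"pics/w6r.png")
```

```text
[0.5783 0.1418 0.1657]
C 0.1 [ 13.57 -34.95   5.3 ] 4.043474908830035 -175.56
C 0.0235 [ 13.58 -35.22  12.94] 4.043474908830035 -175.56
```

View pics/w6r.png

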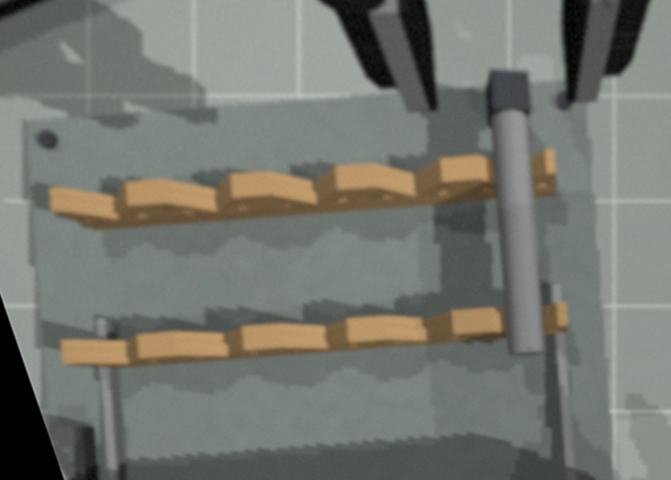

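Call:
step_arm:
  motion: [1.5, -4, 0, 1, 3, -8, 0, 2, 4.5, -12, 0, 3, 6, -16, 0, 4, 7.6, -20, 0, 4, 9.2, -24, 0, 4, 10.8, -28, 0, 4, 12.4, -32, 1, 4, 13.6, -34.9, 3, 4, 13.6, -34.9, 5.3, 4, 13.6, -34.9, 5.3, 4, 13.6, -35.1, 9, 4, 13.6, -35.2, 11.5, 4, 13.6, -35.2, 12.5, 4, 13.6, -35.2, 12.9, 4, 13.6, -35.2, 12.9, 4, 13.6, -35.2, 12.9, 4]
  fingers: 0.05

```text
time: 15.7
tool_pos: [0.4683, -0.2152, 0.0237]
tcp_rot: [[-1.0, -0.009, -0.005], [-0.009, 0.999, 0.034], [0.005, 0.034, -0.999]]
force: [0.6, -0.2, 1.0]
finger_gap: 0.0448
grasp_force: 0.0
```

Call:
step_arm:
  motion: [0, 0, 0, 0, 0, 0, 0, 0, 0, 0, 0, 0, 0, 0, 0, 0, 0, 0, 0, 0, 0, 0, 0, 0, 0, 0, 0, 0]
  fingers: -1
  force: 80

```text
time: 16.28
tool_pos: [0.4686, -0.2159, 0.0244]
tcp_rot: [[-1.0, -0.008, -0.003], [-0.008, 0.999, 0.034], [0.003, 0.034, -0.999]]
force: [-0.2, 0.4, 5.6]
finger_gap: 0.0128
grasp_force: 78.2
```

```bash
python3 -c "
from b import *
print(arm.get_obs()['tool_pos']);place(1,.005,(.13,.08,.044),(.5638,.2322,.076))"
```

```text
[ 0.4686 -0.2159  0.0244]
1 0.13 [-10.64  40.71  -9.22] -3.9074869356361432 -179.55
1 0.08 [-10.65  40.54  -4.22] -3.9074869356361432 -179.55
1 0.044 [-10.66  40.42  -0.62] -3.9074869356361432 -179.55
```

Call:
step_arm:
  motion: [0, 0, -3, 0, 0, 0, -6.5, 0, -1, 3, -9.2, 0, -2, 7, -9.2, 0, -3, 11, -9.2, 0, -4, 14.8, -9.2, -1, -5, 18.6, -9.2, -1, -6, 22.4, -9.2, -2, -7, 26.2, -9.2, -2, -8, 30, -9.2, -3, -9, 33.8, -9.2, -3, -10, 37.5, -9.2, -3.9, -10.6, 40.7, -9.2, -3.9, -10.6, 40.7, -9.2, -3.9, -10.6, 40.6, -7, -3.9, -10.6, 40.5, -4.2, -3.9, -10.6, 40.5, -4.2, -3.9, -10.6, 40.5, -4.2, -3.9, -10.6, 40.5, -4.2, -3.9]

```text
time: 17.87
tool_pos: [0.5709, 0.1882, 0.0791]
tcp_rot: [[-0.997, -0.075, -0.005], [-0.075, 0.997, 0.035], [0.003, 0.035, -0.999]]
force: [0.2, -0.0, -0.9]
finger_gap: 0.0127
grasp_force: 78.8
```

```bash
python3 -c "
from b import *
print(arm.get_obs()['tool_pos']);place(1,.005,(.06,.0465),(.5638,.2322,.076))"
```

```text
[0.5709 0.1882 0.0791]
1 0.06 [-0.13 -0.03  1.91] -0.04942860738026411 -175.69
1 0.0465 [-0.13 -0.08  3.26] -0.04942860738026411 -175.69
```

Call:
step_arm:
  motion: [-0.1, 0, 1.5, 0, -0.1, 0, 2.3, 0, -0.1, -0.1, 2.8, 0, -0.1, -0.1, 3.1, 0, -0.1, -0.1, 3.3, 0, -0.1, -0.1, 3.3, 0, -0.1, -0.1, 3.3, 0, -0.1, -0.1, 3.3, 0]

```text
time: 18.53
tool_pos: [0.5718, 0.1879, 0.0459]
tcp_rot: [[-0.997, -0.075, -0.005], [-0.075, 0.997, 0.033], [0.003, 0.033, -0.999]]
force: [-1.1, -4.2, 4.2]
finger_gap: 0.0125
grasp_force: 79.6
```

Call:
step_arm:
  motion: [0, 0, 0, 0, 0, 0, 0, 0, 0, 0, 0, 0, 0, 0, -2, 0, 0, 0, -5, 0, 0, 0, -9, 0, 0, 0, -12, 0, 0, 0, -12, 0, 0, 0, -12, 0]
  fingers: -0.3

```text
time: 19.28
tool_pos: [0.5742, 0.1856, 0.1675]
tcp_rot: [[-0.997, -0.076, -0.0], [-0.076, 0.996, 0.037], [-0.002, 0.037, -0.999]]
force: [-0.0, -0.2, 0.3]
finger_gap: 0.0293
grasp_force: 0.0
```

Run:
```python
from b import *
o=arm.get_obs();print(o["tool_pos"],o["qpos"]);pick('D',(.10,.0245))
K,T=cam("wrist",o);im=arm.snapshot("wrist");save(im,"pics/w7.png")
```

```text
[0.5742 0.1856 0.1675] [ 0.2949  0.428  -0.1017  1.0309  0.0353  0.219 ]
D 0.1 [ 13.66 -44.75   5.08] -1.8456511136276958 -175.65
D 0.0245 [ 13.68 -45.02  12.62] -1.8456511136276958 -175.65
```

Call:
step_arm:
  motion: [1.2, -4, 0, 0, 2.4, -8, 0, 0, 3.6, -12, 0, -1, 4.8, -16, 0, -1, 6, -20, 0, -1.8, 7.2, -24, 0, -1.8, 8.4, -28, 0, -1.8, 9.6, -32, 0, -1.8, 10.8, -36, 1, -1.8, 12, -40, 1, -1.8, 13.7, -44.7, 2, -1.8, 13.7, -44.7, 5, -1.8, 13.7, -44.7, 5, -1.8, 13.7, -44.9, 9, -1.8, 13.7, -45, 11.5, -1.8, 13.7, -45, 12.2, -1.8, 13.7, -45, 12.6, -1.8, 13.7, -45, 12.6, -1.8, 13.7, -45, 12.6, -1.8, 13.7, -45, 12.6, -1.8]
  fingers: 0.05

```text
time: 21.0
tool_pos: [0.4702, -0.2702, 0.0255]
tcp_rot: [[-0.994, -0.107, -0.003], [-0.108, 0.994, 0.033], [-0.0, 0.033, -0.999]]
force: [0.2, 0.2, 0.4]
finger_gap: 0.0447
grasp_force: 0.0
```

Call:
step_arm:
  motion: [0, 0, 0, 0, 0, 0, 0, 0, 0, 0, 0, 0, 0, 0, 0, 0, 0, 0, 0, 0, 0, 0, 0, 0, 0, 0, 0, 0]
  fingers: -1
  force: 80

```text
time: 21.58
tool_pos: [0.4696, -0.2702, 0.0253]
tcp_rot: [[-0.994, -0.107, -0.004], [-0.107, 0.994, 0.034], [0.0, 0.034, -0.999]]
force: [-0.9, 0.4, 6.1]
finger_gap: 0.0123
grasp_force: 78.2
```

```bash
python3 -c "
from b import *
print(arm.get_obs()['tool_pos']);place(2,.005,(.13,.08),(.5638,.2322,.076))"
```

```text
[ 0.4696 -0.2702  0.0253]
2 0.13 [-15.24  49.25  -8.81] 1.7893522021605577 -173.86
2 0.08 [-15.24  49.08  -3.82] 1.7893522021605577 -173.86
```

Call:
step_arm:
  motion: [0, 0, -3, 0, 0, 0, -6.5, 0, -1, 3, -8.8, 0, -2.2, 7, -8.8, 0, -3.4, 10.8, -8.8, 0, -4.6, 14.6, -8.8, 0, -5.8, 18.4, -8.8, 0, -7, 22.2, -8.8, 0, -8.2, 26, -8.8, 0, -9.4, 29.8, -8.8, 1, -10.6, 33.6, -8.8, 1, -11.8, 37.4, -8.8, 1.8, -13, 41.2, -8.8, 1.8, -14.2, 45, -8.8, 1.8, -15.1, 49.2, -8.8, 1.8, -15.1, 49.2, -8.8, 1.8, -15.1, 49.1, -6, 1.8, -15.1, 49.1, -3.8, 1.8, -15.1, 49.1, -3.8, 1.8, -15.1, 49.1, -3.8, 1.8]

```text
time: 23.25
tool_pos: [0.565, 0.2321, 0.0774]
tcp_rot: [[-0.997, -0.075, -0.01], [-0.076, 0.997, 0.033], [0.008, 0.033, -0.999]]
force: [0.7, 0.6, -1.5]
finger_gap: 0.0127
grasp_force: 79.0
```

```bash
python3 -c "
from b import *
print(arm.get_obs()['tool_pos']);place(2,.003,(.06,.047),(.5638,.2322,.076))"
```

```text
[0.565  0.2321 0.0774]
2 0.06 [-0.2  -0.04  1.74] -0.014101651249632141 -175.66
2 0.047 [-0.21 -0.08  3.04] -0.014101651249632141 -175.66
```

Call:
step_arm:
  motion: [-0.1, 0, 1.3, 0, -0.1, 0, 2.1, 0, -0.1, 0, 2.6, 0, -0.1, 0, 2.9, 0, -0.1, 0, 3.1, 0, -0.1, 0, 3.1, 0, -0.1, 0, 3.1, 0, -0.1, 0, 3.1, 0]

```text
time: 23.92
tool_pos: [0.5678, 0.2334, 0.0484]
tcp_rot: [[-0.997, -0.075, -0.005], [-0.075, 0.997, 0.033], [0.003, 0.034, -0.999]]
force: [-1.0, -4.1, 3.8]
finger_gap: 0.0125
grasp_force: 79.6
```

Call:
step_arm:
  motion: [0, -0.1, 0, 0, 0, -0.1, 0.15, 0, 0, -0.1, 0.15, 0, 0, -0.1, 0.15, 0]

```text
time: 24.25
tool_pos: [0.5682, 0.2326, 0.0476]
tcp_rot: [[-0.997, -0.075, -0.004], [-0.075, 0.997, 0.034], [0.002, 0.034, -0.999]]
force: [-2.6, -4.5, 8.4]
finger_gap: 0.0127
grasp_force: 80.3
```

Call:
step_arm:
  motion: [0, 0, 0, 0, 0, 0, 0, 0, 0, 0, 0, 0, 0, 0, -2, 0, 0, 0, -5, 0, 0, 0, -9, 0, 0, 0, -12, 0, 0, 0, -12, 0, 0, 0, -12, 0]
  fingers: -0.3

```text
time: 25.0
tool_pos: [0.5702, 0.23, 0.1684]
tcp_rot: [[-0.997, -0.076, -0.001], [-0.076, 0.996, 0.037], [-0.002, 0.037, -0.999]]
force: [-0.5, -0.4, -0.7]
finger_gap: 0.0302
grasp_force: 0.0
```

Run:
```python
from b import *
o=arm.get_obs();print(o["tool_pos"],o["qpos"]);pick('B',(.12,.0245))
K,T=cam("wrist",o);im=arm.snapshot("wrist");save(im,"pics/w8.png")
save(rect(im,K,T,.036,.45,.67,.08,.38,2000),"pics/w8r.png")
```

```text
[0.5702 0.23   0.1684] [ 0.3662  0.4447 -0.0715  1.0422  0.0349  0.2904]
B 0.12 [ -0.28 -44.49   3.2 ] 7.051295516883329 -175.65
B 0.0245 [ -0.26 -44.84  12.74] 7.051295516883329 -175.65
```

View pics/w8r.png

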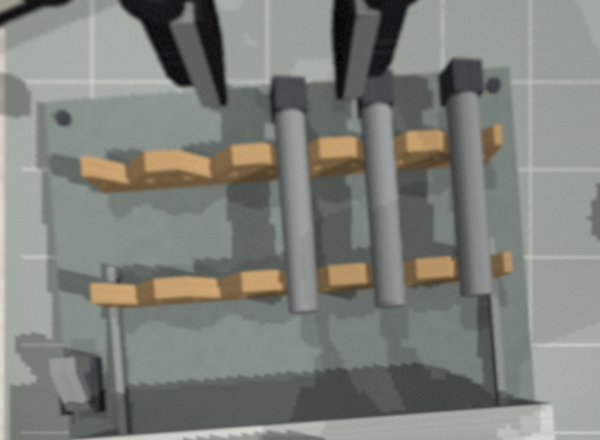

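Call:
step_arm:
  motion: [0, -4, 0, 0, 0, -8, 0, 1, 0, -12, 0, 2, 0, -16, 0, 3, 0, -20, 0, 4, 0, -24, 0, 5, 0, -28, 0, 6, 0, -32, 0, 7, 0, -36, 0, 7, 0, -40, 0, 7, -0.3, -44.5, 1, 7, -0.3, -44.5, 3.2, 7, -0.3, -44.5, 6, 7, -0.3, -44.7, 9, 7, -0.3, -44.8, 11.5, 7, -0.3, -44.8, 12.3, 7, -0.3, -44.8, 12.7, 7, -0.3, -44.8, 12.7, 7, -0.3, -44.8, 12.7, 7, -0.3, -44.8, 12.7, 7]
  fingers: 0.05

```text
time: 26.72
tool_pos: [0.6061, -0.2132, 0.0252]
tcp_rot: [[-0.999, 0.046, -0.003], [0.046, 0.998, 0.033], [0.004, 0.033, -0.999]]
force: [0.2, 0.0, 0.4]
finger_gap: 0.0451
grasp_force: 0.0
```

Call:
step_arm:
  motion: [0, 0, 0, 0, 0, 0, 0, 0, 0, 0, 0, 0, 0, 0, 0, 0, 0, 0, 0, 0, 0, 0, 0, 0, 0, 0, 0, 0]
  fingers: -1
  force: 80

```text
time: 27.3
tool_pos: [0.6054, -0.213, 0.0252]
tcp_rot: [[-0.999, 0.046, -0.003], [0.046, 0.998, 0.034], [0.005, 0.034, -0.999]]
force: [-0.7, 1.5, 5.1]
finger_gap: 0.0127
grasp_force: 78.2
```

```bash
python3 -c "
from b import *
print(arm.get_obs()['tool_pos']);place(3,.005,(.13,.08),(.5638,.2322,.076))"
```

```text
[ 0.6054 -0.213   0.0252]
3 0.13 [ 6.3  49.04 -8.8 ] -6.994964374877242 177.36
3 0.08 [ 6.28 48.87 -3.8 ] -6.994964374877242 177.36
```

Call:
step_arm:
  motion: [0, 0, -3, 0, 0, 0, -6.5, 0, 0.5, 3, -8.8, 0, 1, 7, -8.8, 0, 1.5, 11, -8.8, -1, 2, 15, -8.8, -2, 2.5, 19, -8.8, -3, 3, 23, -8.8, -4, 3.5, 27, -8.8, -5, 4, 31, -8.8, -6, 4.5, 35, -8.8, -7, 5, 39, -8.8, -7, 5.5, 43, -8.8, -7, 6.3, 46, -8.8, -7, 6.3, 49, -8.8, -7, 6.3, 49, -8.8, -7, 6.3, 48.9, -6, -7, 6.3, 48.9, -3.8, -7, 6.3, 48.9, -3.8, -7, 6.3, 48.9, -3.8, -7]

```text
time: 28.97
tool_pos: [0.5629, 0.2758, 0.0773]
tcp_rot: [[-0.997, -0.075, -0.01], [-0.075, 0.997, 0.032], [0.007, 0.033, -0.999]]
force: [-0.3, 0.2, -1.6]
finger_gap: 0.013
grasp_force: 78.7
```

```bash
python3 -c "
from b import *
print(arm.get_obs()['tool_pos']);place(3,.004,(.06,.047),(.5638,.2322,.076))"
```

```text
[0.5629 0.2758 0.0773]
3 0.06 [-0.17 -0.02  1.73] -0.03038264505244115 -175.68
3 0.047 [-0.18 -0.06  3.03] -0.03038264505244115 -175.68
```

Call:
step_arm:
  motion: [-0.1, -0.1, 1.3, 0, -0.1, -0.1, 2.1, 0, -0.1, -0.1, 2.6, 0, -0.1, -0.1, 2.9, 0, -0.1, -0.1, 3.2, 0, -0.1, -0.1, 3.2, 0, -0.1, -0.1, 3.2, 0, -0.1, -0.1, 3.2, 0]

```text
time: 29.63
tool_pos: [0.5658, 0.2764, 0.0474]
tcp_rot: [[-0.997, -0.075, -0.005], [-0.075, 0.997, 0.033], [0.002, 0.034, -0.999]]
force: [-0.8, -3.9, 1.8]
finger_gap: 0.0127
grasp_force: 79.2
```

Call:
step_arm:
  motion: [0, 0, 0, 0, 0, 0, 0, 0, 0, 0, 0, 0, 0, 0, -2, 0, 0, 0, -5, 0, 0, 0, -9, 0, 0, 0, -12, 0, 5, -1, -14, 0, 8, -2, -14, 0, 8, -2, -14, 0, 8, -2, -14, 0]
  fingers: -0.3

```text
time: 30.55
tool_pos: [0.4848, 0.2454, 0.1864]
tcp_rot: [[-0.997, -0.076, -0.008], [-0.076, 0.997, 0.034], [0.005, 0.035, -0.999]]
force: [1.1, 0.7, -0.3]
finger_gap: 0.0298
grasp_force: 0.0
```

Run:
```python
from b import *
o=arm.get_obs();print(o["tool_pos"],o["qpos"])
K,T=cam("wrist",o);im=arm.snapshot("wrist");save(im,"pics/w9.png")
a=rect(im,K,T,.036,.40,.66,.08,.38,2000)
save(a,"pics/w9r.png")
print(go(.395,.219,.15,4.35),go(.395,.219,.079,4.35))
```

```text
[0.4848 0.2454 0.1864] [ 0.4494  0.3191 -0.2205  1.0237  0.0342  0.3733]
(array([ 9.39, -2.16,  3.61]), np.float64(0.01949034261383531), np.float64(-175.63)) (array([ 9.37, -2.41, 10.71]), np.float64(0.01949034261383531), np.float64(-175.63))
```

View pics/w9r.png

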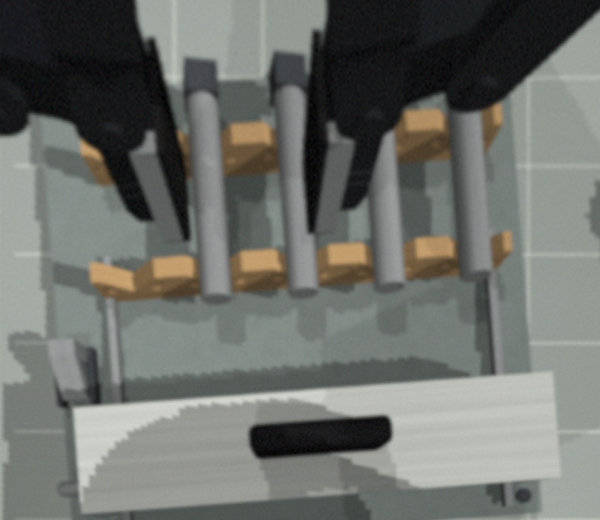

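Call:
step_arm:
  motion: [4, -1, 0, 0, 8, -2, 0, 0, 9.4, -2.2, 1, 0, 9.4, -2.2, 3.6, 0, 9.4, -2.2, 3.6, 0, 9.4, -2.3, 7, 0, 9.4, -2.4, 9.5, 0, 9.4, -2.4, 10.7, 0, 9.4, -2.4, 10.7, 0, 9.4, -2.4, 10.7, 0]
  fingers: -1

```text
time: 31.43
tool_pos: [0.3967, 0.2196, 0.0788]
tcp_rot: [[-0.997, -0.075, -0.006], [-0.076, 0.997, 0.034], [0.004, 0.035, -0.999]]
force: [-0.7, -0.7, 0.7]
finger_gap: -0.0004
grasp_force: 0.0
```

Run:
```python
from b import *
o=arm.get_obs();c,s=np.cos(.076),np.sin(.076)
R=np.array([[c,s],[-s,c]]);print(o["tool_pos"],R@(o["tool_pos"][:2]-[.5638,.2322]))
for x in(-.14,-.1,-.066,-.058): print(x,go(*(np.array([.5638,.2322])+R.T@[x,0]),.079))
```

```text
[0.3967 0.2196 0.0788] [-0.1676  0.0001]
-0.14 (array([-2.76, -0.01, -0.03]), None, np.float64(-175.67))
-0.1 (array([-6.76, -0.  , -0.05]), None, np.float64(-175.67))
-0.066 (array([-10.16,  -0.  ,  -0.06]), None, np.float64(-175.67))
-0.058 (array([-10.96,  -0.  ,  -0.06]), None, np.float64(-175.67))
```

Push slowly first to -9.

Call:
step_arm:
  motion: [-1, 0, 0, 0, -2, 0, 0, 0, -2.6, 0, 0, 0, -3.2, 0, 0, 0, -3.8, 0, 0, 0, -4.4, 0, 0, 0, -5, 0, 0, 0, -5.6, 0, 0, 0, -6.2, 0, 0, 0, -6.8, 0, 0, 0, -7.2, 0, 0, 0, -7.6, 0, 0, 0, -8, 0, 0, 0, -8.4, 0, 0, 0, -8.8, 0, 0, 0, -9.2, 0, 0, 0, -9.6, 0, 0, 0, -9.6, 0, 0, 0]

```text
time: 32.93
tool_pos: [0.4859, 0.2259, 0.0784]
tcp_rot: [[-0.997, -0.076, -0.017], [-0.077, 0.996, 0.035], [0.015, 0.036, -0.999]]
force: [-13.1, 0.6, 8.5]
finger_gap: 0.0002
grasp_force: 6.6
```

Call:
step_arm:
  motion: [-0.3, 0, 0, 0, -0.6, 0, 0, 0, -0.9, 0, 0, 0, -1.1, 0, 0, 0, -1.3, 0, 0, 0, -1.5, 0, 0, 0, -1.6, 0, 0, 0, -1.6, 0, 0, 0]

```text
time: 33.6
tool_pos: [0.5026, 0.2272, 0.0783]
tcp_rot: [[-0.997, -0.076, -0.016], [-0.076, 0.996, 0.035], [0.013, 0.036, -0.999]]
force: [-11.6, 1.0, 8.2]
finger_gap: 0.0001
grasp_force: 6.0
```

Call:
step_arm:
  motion: [-0.15, 0, 0, 0, -0.3, 0, 0, 0, -0.3, 0, 0, 0, -0.3, 0, 0, 0]

```text
time: 33.93
tool_pos: [0.5027, 0.2272, 0.0783]
tcp_rot: [[-0.997, -0.076, -0.021], [-0.077, 0.996, 0.035], [0.018, 0.036, -0.999]]
force: [-17.0, 1.2, 12.8]
finger_gap: 0.0001
grasp_force: 9.1
```

Call:
step_arm:
  motion: [-0.2, 0, 0, 0, -0.4, 0, 0, 0, -0.4, 0, 0, 0, -0.4, 0, 0, 0]

```text
time: 34.27
tool_pos: [0.5028, 0.2271, 0.0782]
tcp_rot: [[-0.997, -0.077, -0.028], [-0.078, 0.996, 0.035], [0.025, 0.037, -0.999]]
force: [-26.0, 0.4, 20.1]
finger_gap: 0.0001
grasp_force: 13.2
```

Call:
step_arm:
  motion: [1, 0, 0, 0, 3, 0, 0, 0, 5, 0, 0, 0, 5, 0, -4, 0, 5, 0, -8, 0, 3, 0, -12, 0, 3, 0, -13, 0, 3, 0, -13, 0, 3, 0, -13, 0]

```text
time: 35.02
tool_pos: [0.4869, 0.2215, 0.21]
tcp_rot: [[-0.997, -0.075, -0.002], [-0.075, 0.997, 0.036], [-0.001, 0.036, -0.999]]
force: [0.7, 0.2, -1.2]
finger_gap: 0.0001
grasp_force: 0.0
```

Run:
```python
from h import *
o=arm.get_obs();print(o["tool_pos"],o["force"])
K,T=cam("wrist",o);im=arm.snapshot("wrist");save(im,"pics/w10.png")
w=px2w
a=rect(im,K,T,.0535,.40,.66,.08,.38,2000);save(a,"pics/w10r.png")
```

```text
[0.4869 0.2215 0.21  ] [ 0.749   0.2323 -1.1632]
```

View pics/w10r.png

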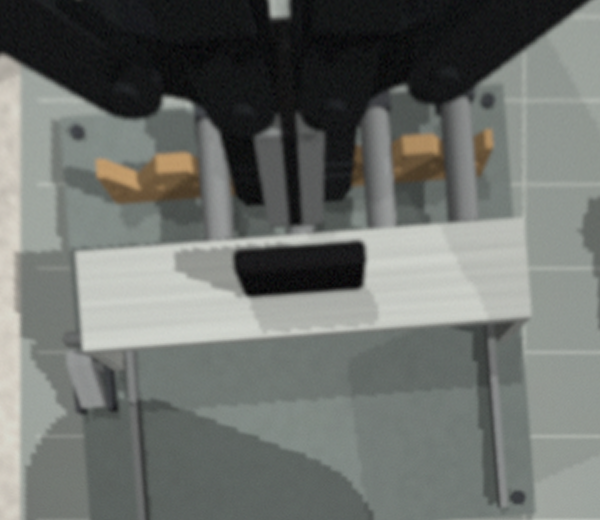

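Call:
step_arm:
  motion: [4, 0, -2, 0, 8, 0, -4, 0, 12, 0, -5, 0, 14, 2, -5, 0, 14, 2, -5, 0, 14, 2, -5, 0]

```text
time: 35.57
tool_pos: [0.3425, 0.2288, 0.2586]
tcp_rot: [[-0.997, -0.078, -0.007], [-0.078, 0.996, 0.033], [0.005, 0.034, -0.999]]
force: [0.5, 0.3, -0.4]
finger_gap: -0.0003
grasp_force: 0.0
```

Run:
```python
from h import *
im=arm.snapshot("top");K,T=cam("top")
save(cv2.resize(im[85:205,100:380],None,fx=2.8,fy=2.8,interpolation=2),"pics/t2.png")
```

```text
(no output)
```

View pics/t2.png

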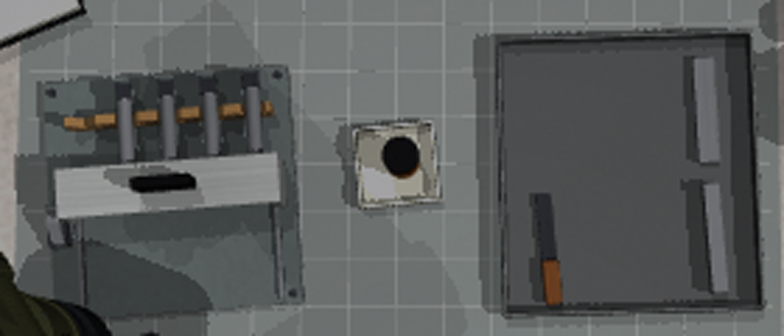

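Four bars sit under the shut gate, the pot is in the dish at (402,158), and the other three pieces are still in the tray. I am handing in.

```bash
python3 -c "
from bench import arm
print(arm.job_done())"
```

```text
the job is handed in; nothing more can be done
None
```

The job is handed in, though no verdict came back: the pot is in the dish, all four round bars are centred in cradles 0 to 3, and the gate is against its end stop, with the catch looking up in the last close view.

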